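Roll a mallet head into the drilling jig and bed it against the end stop

ROBOT

A 6-joint arm with a two-finger parallel gripper is mounted at the origin on a cart in front of the work surface, level with it; the furniture and walls round the work are solid. World frame = base frame: x ahead of the robot, y to its left, z up, the work surface at z = 0. Lengths are in m, angles in rad, forces in N, time in s.
With the tool pointing down it reaches from about 0.425 to 0.95 m from the base axis. Payload 3.5 kg.
Tool frame: the origin (TCP) lies on the centre line of the jaws, within the pads' length; the fingertips stand tcp_to_tips ahead of it and the grasp point (between the pads) is the TCP (tcp_to_tips is the distance from the TCP to the fingertips, in m); z points along the fingers, y is the line along which they close (so a half turn about z gives the same grasp; the last joint's range is limited). The gripper opens to 85 mm and grips with 20 to 120 N. Pads are 22 mm wide; open, the fingers measure 114 mm over their backs; the gripper's body (76 mm by 85 mm) begins 54 mm behind the grasp point. The pads swing forward as they close: fully open they stand 13 mm farther back than shut.
Start: joints at [1.15, 0.286, 1.577, -0, 1.279, -0.15], TCP at [0.181, 0.65, 0.25] pointing down, gripper open.
Joint ranges: [-2.77, 2.77], [-0.9, 2.22], [0.21, 2.48], [-1.53, 4.67], [0.24, 2.81], [-2.84, 2.84]. Speed limits (rad/s): [2.79, 2.79, 3.14, 3.14, 3.14, 3.14].

INTERFACE

Orientations are given as a rotation vector (axis times angle).
In Python, from station import move_ptp, move_straight, movej, grip, pause, solve_ik, snapshot, Unreachable, sign_off, get_t, get_q, get_qd, get_effort, get_position, get_tool_rot, get_contact_force, get_ft_torque, get_gripper_width, get_grasp_force, tcp_to_tips gives the robot as it stands. Calls block until the motion is done:
- move_ptp(position, orientation): joint-space move of the TCP to a pose.
- move_straight(position, max_speed=0.15, rot=None, f_stop=None): straight line of the TCP; rot=None keeps the orientation; max_speed is the mean speed in m/s. With f_stop (N) it stops when the force on the tool has changed by that much, and returns True; else False.
- movej(angles): joint-space move.
- grip(opening, strength=None): finger opening in m; strength is the grip in N (None keeps the last); returns when the fingers have stopped.
- pause(seconds).
- solve_ik(position, orientation): joint angles nearest the present ones, or None.
- snapshot(name): name is "scene" or "top"; returns a dict with "image" (384x512x3 uint8, red, green, blue), "fx", "fy", "cx", "cy" (pixels), "world_to_cam" (4x4, takes a point from world to camera coordinates). Camera axes: x right, y down, z forward; pixel columns grow to the right and rows downward; lengths in m; the calibration is good to about 2 mm. A picture is of the moment at which its call begins. There is no depth.
A pose or a line that the arm cannot do raises Unreachable and nothing moves.
- sign_off(): hands the job in; it is judged then, once.
Readings, each from a call of its own:
- get_t(): time.
- get_q(): joint angles.
- get_qd(): joint speeds.
- get_effort(): joint torques, N m.
- get_position(): TCP position.
- get_tool_rot(): TCP orientation.
- get_contact_force(): force on the tool from outside, world axes, zero at the start.
- get_ft_torque(): the same for the moment, N m.
- get_gripper_width(): finger opening in m.
- get_grasp_force(): force on a finger pad.
Only numpy, scipy, OpenCV 4.12 (cv2) and the standard library are available. Lean on these libraries where they do the work, as an engineer would, in place of code of your own. Each camera call takes 0.05 s, during which the arm holds its last target. There are 200 camera calls.

TASK

Get the turned mallet head ready for drilling: roll it over the bench and up the jig's ramp, without picking it up, until it drops into the V under the sprung bush plate, and do not let it overrun the V. Then slide it endwise along the V until it bears firmly against the aluminium end stop, with a push on the stop of about 4 to 9 N and no more, for the stop is only nipped by its thumbscrews and must not shift from its setting. Leave the head lying there and the other things undisturbed.

Things in the scene. Friction and masses are not known exactly. Their poses are not given: they have to be found in the camera images.
- jig: Waxed wooden drilling jig screwed to the bench, turned up to 0.2 rad. Origin on the bench under the middle of the V; x to the jig's back, y along the V to the end stop, z up. Bed 20 mm high, x -42 to +105, y -150 to +165 mm. Pale V along y over the whole bed: x -15 to +15 mm, 8.7 mm deep, faces at 30 degrees; flat bed behind it. Hinge bracket on the back: x 61 to 103, y -35 to +35 mm, 82 mm high.
- ramp_foot (a point): Middle of the ramp's foot on the bench, 122 mm in front of the V's centre line (jig x = -122 mm, y = 0). The light wooden ramp is as long as the bed and climbs from here to the bed's height, 20 mm, at jig x = -42 mm.
- plate_nose (a point): Front edge of the steel bush plate's upturned nose, 39 mm before the V's centre line, underside 75 mm up. Plate 34 mm wide, 6 mm thick, hinged at the back, flat underside 60 mm above the bench, brass bush up to 74 mm. A head pushed under it lifts it 10 mm (nose top then 93 mm); its spring presses with about 5 N. Getting under takes 3 to 9 N, which drops as the head falls into the V.
- v_seat (a point): The point on the axis of a head seated in the V, straight under the bush: 40.2 mm above the bench over the jig's origin. Axes as the jig's. A head pushed past it bears on the V's far face, the push rising by some 5 N per mm, and with more travel climbs out.
- mallet_head: Turned dark hardwood round, waxed, 50 mm diameter, 200 mm long, flat ends, two brass bands; 0.28 to 0.52 kg. Lies loose on the bench before the ramp, its middle 22 to 45 mm off the bush away from the stop, and rolls freely. Origin on its axis at mid length; its y axis is its axis, pointing to the end that faces the stop; x and z turn as it rolls.
- head_end (a point): Centre of the flat end of the mallet head that faces the end stop (100 mm from its middle along its y).
- stop_slide: End stop: aluminium angle across the V with two black thumbscrews on its foot. Face 70 mm wide, 44 mm high above the bed, looking to jig -y; 48 mm deep with the foot behind the face. Origin on the bed at the foot of the face; axes as the jig's. Held by friction only: about 10 N along y shifts it.
- stop_face (a point): Point on the stop's face on the line of the seated head's axis, 40 mm above the bench, 95 to 105 mm from v_seat along y. Axes as the jig's. Sliding the seated head along the V under the plate takes about 3 to 8 N by itself, steadily, before it meets the stop; the push on the stop is what comes on top.
- nail_can: Bystander: grey tin of nails, 67 mm wide, 88 mm high; origin under its centre.
- tape_1: Bystander: roll of pale masking tape lying flat, 100 mm across, 25 mm high; origin under its centre.
- speed_square: Bystander: white triangular rafter square lying flat, 170 mm, 20 mm high; origin under its centre.
- carpenter_pencil: Bystander: red flat pencil, 160 mm long; origin under its centre.
- impact_driver: Bystander: yellow and black cordless driver lying on its side, 182 x 173 mm, 60 mm high; origin under its centre.
- sanding_block: Bystander: brown sanding block, 65 x 111 x 36 mm; origin under its centre.

How it is judged:
On the way, in this order (a step that is already met when the one before it is completed fails the run):
1. the head lies in the V under the bush plate, along the V (x of mallet_head in the frame of v_seat between -0.003 and 0.003 m and z of mallet_head in the frame of v_seat between -0.003 and 0.002 m and angle between the y axis of mallet_head and the y axis of jig, either way round below 0.04 rad), for 0.3 s.
2. the head's end is pressed against the end stop with more than 4 N (y of head_end in the frame of stop_face above -0.0015 m and contact force between mallet_head and stop_slide above 4 N), for 0.2 s.
At the end, for the whole second after the job is handed in: The head lies at rest in the V under the bush plate (axis within 3 mm of the V's centre line and 0.04 rad along it), its end within 1.5 mm of the stop's face after a press of 4 to 9 N for 0.2 s, and the stop within 1.5 mm of where it stood (all of step 1 and y of head_end in the frame of stop_face above -0.0015 m and distance of stop_face from where it was at the start of the episode below 0.0015 m and linear speed of mallet_head below 0.01 m/s); the robot touches nothing.
It fails at once if the end stop shifted more than 1.5 mm (distance of stop_face from where it was at the start of the episode above 0.0015 m).
It fails at once if the end stop was pressed with more than 9 N (contact force between mallet_head and stop_slide above 9 N).
It fails at once if the head overran the V by more than 8 mm (x of mallet_head in the frame of v_seat above 0.008 m).
It fails at once if the head was picked up (height (world z) of mallet_head above 0.056 m).
It fails at once if a bystander was moved more than 15 mm (distance of any of nail_can, tape_1, speed_square, carpenter_pencil, impact_driver, sanding_block from where it was at the start of the episode above 0.015 m).
It also fails if it takes over 72 s, if anything falls off the work surface, if the arm or the gripper's body presses on something with over 40 N, if the wrist force passes 120 N, or if a joint passes its speed limit or range.

## Working session

There is one attempt and no reset: what is moved stays moved. The work goes in short steps, each a Python script; the robot and the scene stay as the last script left them, time stands still between calls to the robot, and variables do not carry over. Pictures are saved under pics/ and viewed, at most 10 in all, crops included, and the job is handed in when it is done.

```bash
mkdir -p pics; ls
python3 - <<'E'
from station import *
import cv2,numpy as np
for n in("scene","top"):
    s=snapshot(n); cv2.imwrite(f"pics/{n}0.png",cv2.resize(s["image"][:,:,::-1],(800,600),interpolation=cv2.INTER_CUBIC))
    print(n,s["fx"],s["fy"],s["cx"],s["cy"],np.round(s["world_to_cam"],4).tolist())
    np.savez(f"{n}0.npz",**s)
print(tcp_to_tips if not callable(tcp_to_tips) else tcp_to_tips(),get_t(),get_tool_rot(),get_contact_force(),get_gripper_width())
E
```

```text
pics
scene 373.1264842432497 373.1264842432497 259.06602659056875 195.6324383876481 [[0.9033, -0.4288, 0.0108, -0.4176], [-0.3084, -0.6667, -0.6785, 0.2672], [0.2981, 0.6096, -0.7345, 1.1725], [0.0, 0.0, 0.0, 1.0]]
top 400.0600994569857 400.0600994569857 254.70727021418514 187.33158902038886 [[0.1987, -0.9801, -0.0013, -0.0313], [-0.9333, -0.1889, -0.3053, 0.5264], [0.299, 0.0619, -0.9523, 1.2334], [0.0, 0.0, 0.0, 1.0]]
0.019 0.1 [-0.42401031 -3.11222352  0.00324493] [ 0.05707808  0.16335778 -0.81991764] 0.08551385934232388
```

View pics/scene0.png

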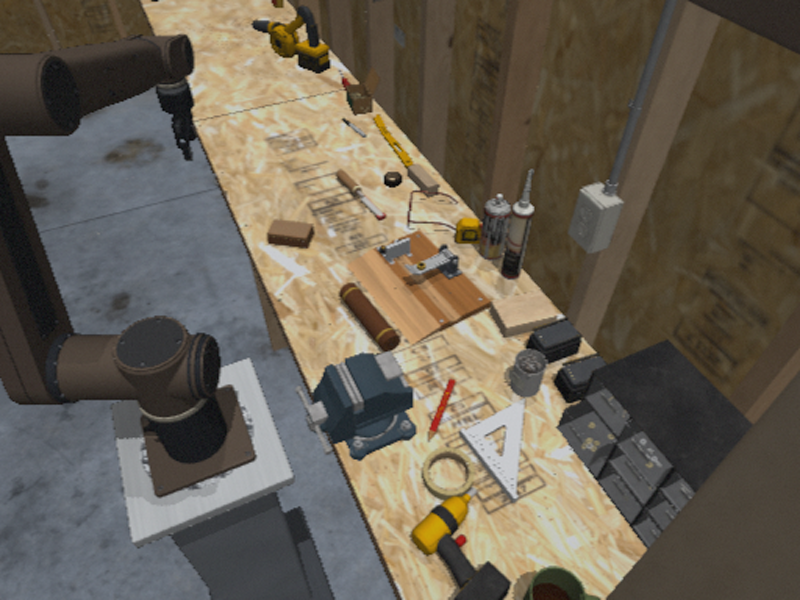

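View pics/top0.png

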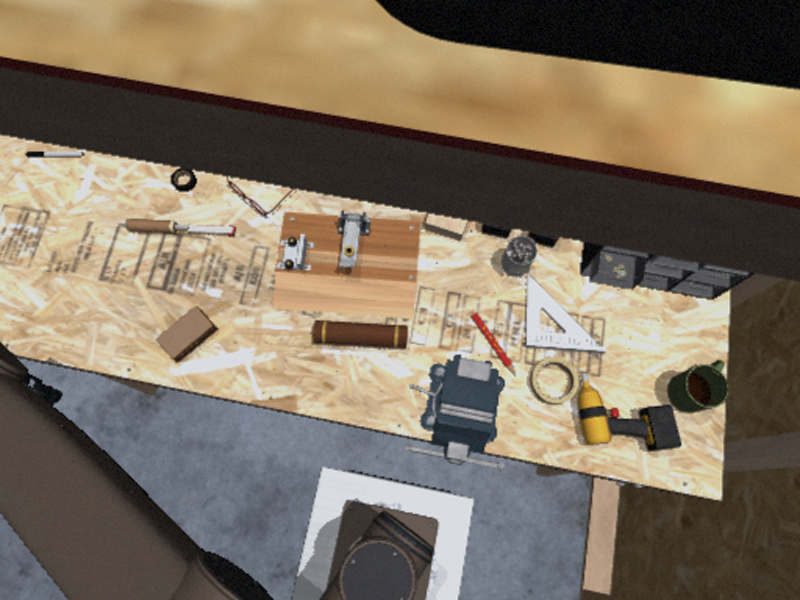

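The scene picture shows the jig mid-bench, with the stop towards robot-left, the head before the ramp and the vise near the head's right end. The top picture shows the head from about (312,332) to (406,335), the jig from (275,212) to (420,312), the bush at (349,250) and the stop at (300,252). I'll crop in to measure.

Run:
```python
import cv2,numpy as np
for n,(x0,y0,w,h) in {"top":(170,125,104,78+24),"scene":(210,140,112,90)}.items():
    im=np.load(f"{n}0.npz")["image"][y0:y0+h,x0:x0+w,::-1]
    k=5.8 if n=="top" else 6.6
    k=5.8 if n=="top" else 6
    o=cv2.resize(im,None,fx=k,fy=k,interpolation=cv2.INTER_CUBIC)
    for i in range(0,w,10): cv2.putText(o,str(x0+i),(int((i+.5)*k)-8,10),0,.33,(0,0,255)); cv2.line(o,(int((i+.5)*k),12),(int((i+.5)*k),18),(0,0,255))
    for i in range(0,h,10): cv2.putText(o,str(y0+i),(0,int((i+.5)*k)+4),0,.33,(0,0,255)); cv2.line(o,(24,int((i+.5)*k)),(30,int((i+.5)*k)),(0,0,255))
    cv2.imwrite(f"pics/{n}c.png",o); print(o.shape)
```

```text
(592, 603, 3)
(540, 672, 3)
```

View pics/topc.png

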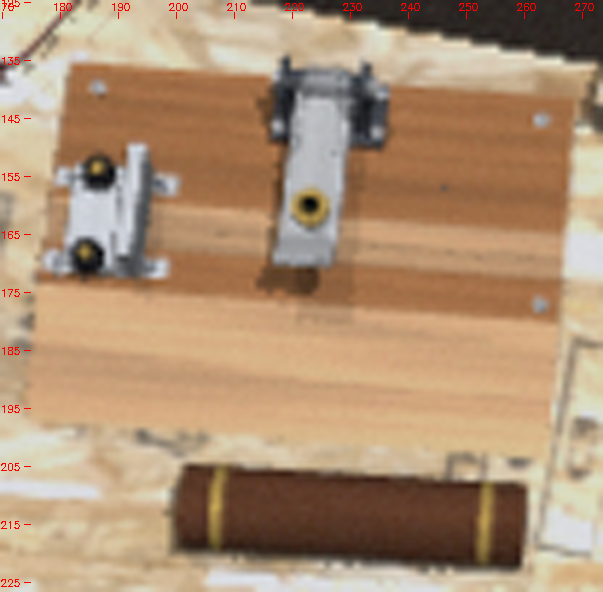

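View pics/scenec.png

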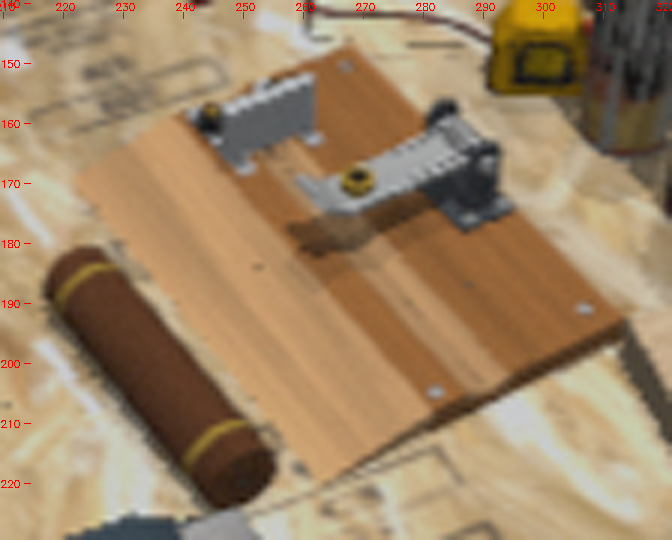

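```bash
cat > fit.py <<'E'
import numpy as np
from scipy.optimize import least_squares
C={n:np.load(n+"0.npz") for n in("top","scene")}
def pix(n,p):
    k,x0,y0=(5.8,170,125) if n=="top" else (6,210,140)
    return np.array([x0+p[0]/k-.5,y0+p[1]/k-.5])
def proj(n,P):
    c=C[n]; q=c["world_to_cam"]@np.append(P,1); return np.array([c["fx"]*q[0]/q[2]+c["cx"],c["fy"]*q[1]/q[2]+c["cy"]])
def jw(v,p):
    c,s=np.cos(v[2]),np.sin(v[2]); return np.array([v[0]+c*p[0]-s*p[1],v[1]+s*p[0]+c*p[1],p[2]])
def fit(obs,f,x0):
    r=least_squares(lambda v:np.concatenate([proj(n,f(v,p))-pix(n,u) for n,p,u in obs]),x0,loss="soft_l1"); return r.x,r.fun.reshape(-1,2)
J=[(105,165,20),(105,-150,20),(-42,165,20),(-42,-150,20),(-122,165,0),(-122,-150,0),(0,0,74)]
U={"top":[(68,64),(576,97),(38,282),(560,320),(25,425),(548,457),(310,205)],
"scene":[(350,38),(632,318),(172,115),(440,406),(75,180),(325,484),(358,176)]}
for ns in(["top"],["scene"],["top","scene"]):
    o=[(n,np.array(p)/1e3,u) for n in ns for p,u in zip(J,U[n])]
    v,r=fit(o,jw,[.7,.1,.1]); print(ns,v.round(4),"res",r.round(2).tolist() if len(ns)==2 else abs(r).max().round(2))
H=[("top",(0,.1,.025),(177,509)),("top",(0,-.1,.025),(523,528)),("scene",(0,.1,.025),(70,268)),("scene",(0,-.1,.025),(247,480))]
h,r=fit(H,jw,[.55,.1,.1]); print("head",h.round(4),r.round(2).tolist())
d=h[:2]-v[:2];c,s=np.cos(v[2]),np.sin(v[2]);print("head in jig",c*d[0]+s*d[1],-s*d[0]+c*d[1],h[2]-v[2])
S=[("top",(0,0,.064),(144,211)),("scene",(0,0,.064),(267,103))]
print("stop y", fit(S,lambda w,p:jw(v,(0,w[0],.064)),[.1]))
E
python3 fit.py
```

```text
['top'] [0.599  0.1992 0.1276] res 0.58
['scene'] [0.6014 0.2015 0.1294] res 0.65
['top', 'scene'] [0.5999 0.1998 0.128 ] res [[-0.03, -0.45], [-0.37, -0.41], [-0.25, 0.28], [-0.22, -0.17], [0.05, -0.84], [0.23, -0.1], [-0.14, -0.21], [0.14, 0.98], [-0.76, -0.12], [0.09, 0.36], [-0.52, 0.88], [-0.51, 0.16], [0.15, 0.48], [0.27, 0.19]]
head [0.4322 0.1417 0.1503] [[0.08, -0.04], [-0.33, -0.46], [0.32, 1.32], [-0.6, -0.05]]
head in jig -0.17371701169438014 -0.03626681302637555 0.022312554110947264
stop y (array([0.09911456]), array([[-0.18186953, -2.09286806],
       [ 1.47894248, -0.31035773]]))
```

```bash
cat > h.py <<'E'
import numpy as np
from station import *
from scipy.spatial.transform import Rotation as R
V=np.array([.5999,.1998,.128]); c,s=np.cos(V[2]),np.sin(V[2])
Xj=np.array([c,s,0]);Yj=np.array([-s,c,0])
def W(x,y,z): return np.array([V[0],V[1],0])+Xj*x/1e3+Yj*y/1e3+[0,0,z/1e3]
def rot(tilt=0): # tilt>0: fingers lean back to the robot at the tips
    y=Yj; z=np.array([0,0,-1.]); M=np.column_stack([np.cross(y,z),y,z])
    return (R.from_rotvec(Yj*tilt)*R.from_matrix(M)).as_rotvec()
def J(): d=np.array(get_position())-[V[0],V[1],0]; return np.array([d@Xj,d@Yj,d[2]])*1e3
def F(): f=np.array(get_contact_force()); return np.array([f@Xj,f@Yj,f[2]])
E
python3 - <<'E'
from h import *
for t in(0,.1,.2,.3):
  for p in((-225,-18,120),(-225,-18,33),(-215,-18,33),(-160,-18,33),(-36,-18,52),(0,-170,45)):
    q=solve_ik(W(*p),rot(t)); print(t,p,None if q is None else np.round(q,2))
T=np.load("top0.npz");M=T["world_to_cam"]
for u,v,z in((475,365,.1),(435,362,.1),(519,240,.088)):
    d=M[:3,:3].T@[(u*.64-T["cx"])/T["fx"],(v*.64-T["cy"])/T["fy"],1]; o=-M[:3,:3].T@M[:3,3]; P=o+d*(z-o[2])/d[2]; print(u,v,P.round(3),(P[:2]-V[:2])@Xj[:2],(P[:2]-V[:2])@Yj[:2])
E
```

```text
0 (-225, -18, 120) [ 0.13 -0.17  2.31 -0.    1.   -1.56]
0 (-225, -18, 33) [ 0.13  0.01  2.34 -0.    0.78 -1.56]
0 (-215, -18, 33) [ 0.13  0.04  2.32 -0.    0.78 -1.56]
0 (-160, -18, 33) [ 0.13  0.15  2.2  -0.    0.8  -1.56]
0 (-36, -18, 52) [ 0.13  0.35  1.9  -0.    0.89 -1.57]
0 (0, -170, 45) [-0.11  0.41  1.83  0.    0.9  -1.81]
0.1 (-225, -18, 120) [ 0.13 -0.11  2.26  0.    1.09 -1.56]
0.1 (-225, -18, 33) [ 0.13  0.07  2.29  0.    0.88 -1.56]
0.1 (-215, -18, 33) [ 0.13  0.09  2.27  0.    0.89 -1.57]
0.1 (-160, -18, 33) [ 0.13  0.2   2.14  0.    0.9  -1.57]
0.1 (-36, -18, 52) [ 0.13  0.39  1.84  0.    1.01 -1.57]
0.1 (0, -170, 45) [-0.1   0.46  1.77 -0.03  1.02 -1.79]
0.2 (-225, -18, 120) [ 0.13 -0.05  2.21  0.    1.18 -1.57]
0.2 (-225, -18, 33) [ 0.13  0.12  2.24  0.    0.98 -1.57]
0.2 (-215, -18, 33) [ 0.13  0.14  2.22  0.    0.98 -1.57]
0.2 (-160, -18, 33) [ 0.13  0.25  2.09  0.    1.01 -1.57]
0.2 (-36, -18, 52) [ 0.13  0.44  1.78  0.    1.12 -1.57]
0.2 (0, -170, 45) [-0.1   0.5   1.71 -0.05  1.13 -1.77]
0.3 (-225, -18, 120) [ 0.13  0.01  2.16  0.    1.26 -1.57]
0.3 (-225, -18, 33) [ 0.13  0.18  2.19  0.    1.08 -1.57]
0.3 (-215, -18, 33) [ 0.13  0.2   2.17  0.    1.08 -1.57]
0.3 (-160, -18, 33) [ 0.13  0.3   2.04  0.    1.11 -1.57]
0.3 (-36, -18, 52) [ 0.13  0.49  1.73  0.    1.23 -1.57]
0.3 (0, -170, 45) [-0.09  0.55  1.65 -0.07  1.24 -1.76]
475 365 [ 0.398 -0.109  0.1  ] -0.2392914685186055 -0.2800662390821777
435 362 [ 0.388 -0.029  0.1  ] -0.2389530059986877 -0.1999289854560843
519 240 [ 0.689 -0.158  0.088] 0.042495412468413624 -0.3664429001216219
```

Run:
```python
from h import *
import cv2
move_ptp(W(-228,-18,150),rot()); grip(.05)
print(J(),get_gripper_width(),get_t())
move_straight(W(-228,-18,33),.12); pause(.2); print(J(),F())
print(move_straight(W(-160,-18,33),.035),J(),F())
move_straight(W(-100,-18,48),.035); print(J(),F(),get_t())
pause(.2)
for n in("top","scene"):
    sn=snapshot(n); x0,y0=(170,125) if n=="top" else (200,130)
    np.savez(n+"1.npz",**sn)
    cv2.imwrite(f"pics/{n}1.png",cv2.resize(sn["image"][y0:y0+100,x0:x0+130,::-1],None,fx=3,fy=3,interpolation=cv2.INTER_CUBIC))
a=[cv2.imread(f"pics/{n}1.png") for n in("top","scene")]; cv2.imwrite("pics/both1.png",np.hstack(a))
```

```text
[-227.99456065  -17.8661149   149.98933158] 0.04964727275927814 2.5083
[-227.41501125  -17.97807845   33.67426935] [0.50180952 0.40698299 0.01590641]
False [-160.47447972  -17.95927334   32.84907982] [-3.54707042 -0.03441162  1.71110152]
[-100.03447166  -17.99833664   47.95697239] [-3.1322609  -0.04272411  2.12872002] 7.8417
```

View pics/both1.png

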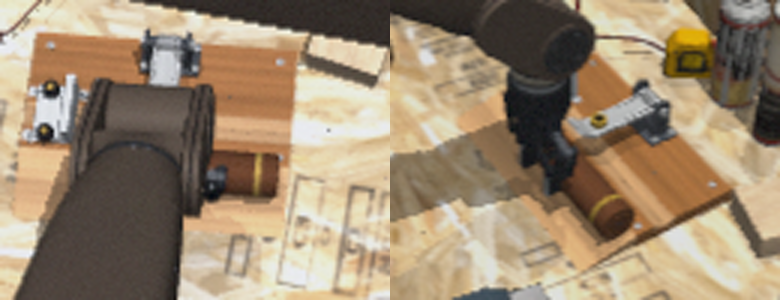

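The picture shows the head on the ramp, parallel to the V, held by the fingers. Its right end is at about (275,175) in the left crop. I'll carry on to the V, logging the force.

Run:
```python
from h import *
move_straight(W(-82,-18,53),.03); print(J(),F(),get_t())
x=-82
while x<-40:
    x+=2; move_straight(W(x,-18,53),.025); f=F(); print(x,J()[0].round(1),f.round(1))
    if x>-52 and f[0]>-0.8 or f[0]<-14: break
print(get_t())
```

```text
[-81.42952477 -18.02450527  53.17783365] [-0.51798116 -0.50030249  0.06320505] 8.9167
-80 -79.9 [ 0.4 -0.3  0.1]
-78 -77.8 [-0.9 -0.1 -0.9]
-76 -77.0 [-3.7  0.1  1.2]
-74 -75.6 [-5.  -0.3  0.9]
-72 -73.8 [-5.5 -0.4  1.2]
-70 -72.1 [-6.  -0.1  2.3]
-68 -70.4 [-6.7  0.6  0.9]
-66 -68.3 [-5.6  0.1  0.2]
-64 -65.9 [-5.1  0.1 -0.4]
-62 -63.2 [-5.   0.6  0.8]
-60 -60.3 [-5.   0.5  0.6]
-58 -57.7 [-3.   0.2  1.3]
-56 -55.6 [-3.2  0.3  1.6]
-54 -53.7 [-3.4 -0.4  2.3]
-52 -51.6 [-2.5  0.3  0.2]
-50 -50.5 [-5.9 -0.1  1.5]
-48 -50.4 [-8.4 -0.1  2.3]
-46 -50.4 [-12.2  -0.9   0.9]
-44 -50.5 [-16.2  -0.6   0.6]
13.6667
```

Run:
```python
from h import *
import cv2
move_straight(W(-52,-18,53),.03); print(J(),F())
move_straight(W(-64,-18,53),.03); print(J(),F())
sn=snapshot("scene"); np.savez("scene2.npz",**sn)
cv2.imwrite("pics/s2.png",cv2.resize(sn["image"][130:230,200:330,::-1],None,fx=6,fy=6,interpolation=cv2.INTER_CUBIC))
```

```text
[-50.56457071 -18.1023348   53.95967482] [-0.58758764  0.41945064  0.26292247]
[-64.09486688 -17.99021508  53.01772084] [0.005565   0.60123805 0.55627653]
```

View pics/s2.png

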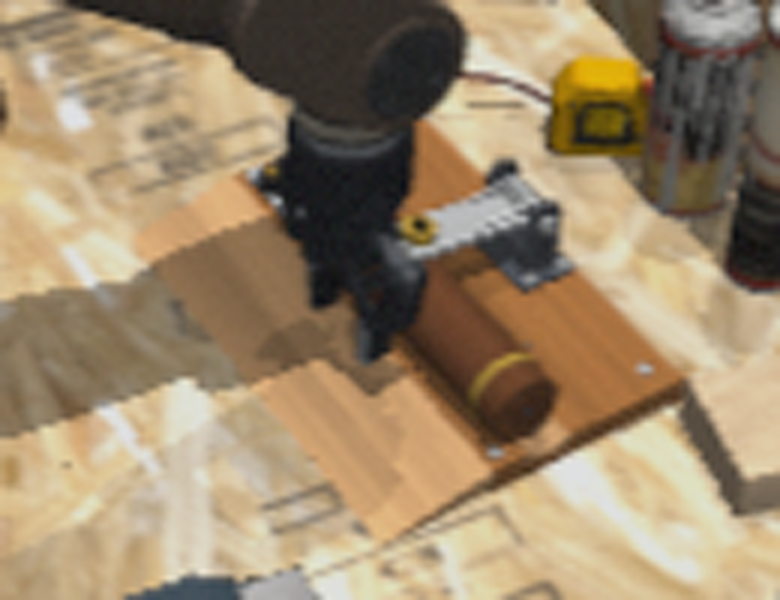

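The picture shows the head under the plate, near or in the V, with its end centre at crop (518,402). I'll clear the arm to the endwise-push side, which I need anyway, then measure.

Run:
```python
from h import *
import cv2
move_straight(W(-64,-18,140),.15); move_straight(W(-40,-250,160),.25); grip(0); print(get_t(),J(),get_gripper_width())
for n in("top","scene"):
    sn=snapshot(n); np.savez(n+"3.npz",**sn)
    x0,y0,h,w,k=(170,125,75,110,5) if n=="top" else (210,140,75,110,5)
    o=cv2.resize(sn["image"][y0:y0+h,x0:x0+w,::-1],None,fx=k,fy=k,interpolation=cv2.INTER_CUBIC)
    cv2.imwrite(f"pics/{n}3.png",o)
a=[cv2.imread(f"pics/{n}3.png")[:, :] for n in("top","scene")]; o=np.vstack(a); cv2.imwrite("pics/b3.png",cv2.resize(o,None,fx=.8,fy=.8))
print(o.shape)
```

```text
17.0333 [ -39.95896116 -249.81636203  160.06259804] -5.9471051702817795e-05
(750, 550, 3)
```

View pics/b3.png

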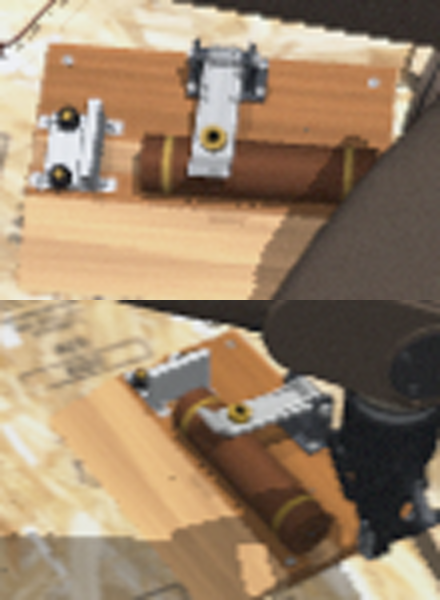

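The head lies along the V under the plate: top-crop left end corners at (143,135) and (137,193), scene-crop near end centre at (307,535). I'll compare these with the seated and on-the-lip hypotheses.

Run:
```python
from h import *
import cv2
def sil(n,x,z,y):
    T=np.load(n+"3.npz"); pts=[]
    for e in(-100,100):
        for a in np.linspace(0,2*np.pi,60): pts.append(W(x+25*np.cos(a),y+e,z+25*np.sin(a)))
    P=T["world_to_cam"]@np.c_[np.array(pts),np.ones(len(pts))].T
    u=np.c_[T["fx"]*P[0]/P[2]+T["cx"],T["fy"]*P[1]/P[2]+T["cy"]]
    return cv2.convexHull(u.astype(np.float32))[:,0]
out=[]
for x,z in((0,40.2),(-13,45)):
    row=[]
    for n,x0,y0,w,h in(("top",190,145,80,45),("scene",235,155,70,60)):
        k=5; im=np.load(n+"3.npz")["image"][y0:y0+60,x0:x0+75,::-1]
        o=cv2.resize(im,None,fx=k,fy=k,interpolation=cv2.INTER_CUBIC)
        cv2.polylines(o,[np.int32((sil(n,x,z,-36)-[x0-.5,y0-.5])*k)],True,(0,255,0)); row.append(o)
    out.append(np.hstack(row))
cv2.imwrite("pics/hyp.png",np.vstack(out)); print(np.vstack(out).shape)
```

```text
(600, 750, 3)
```

View pics/hyp.png

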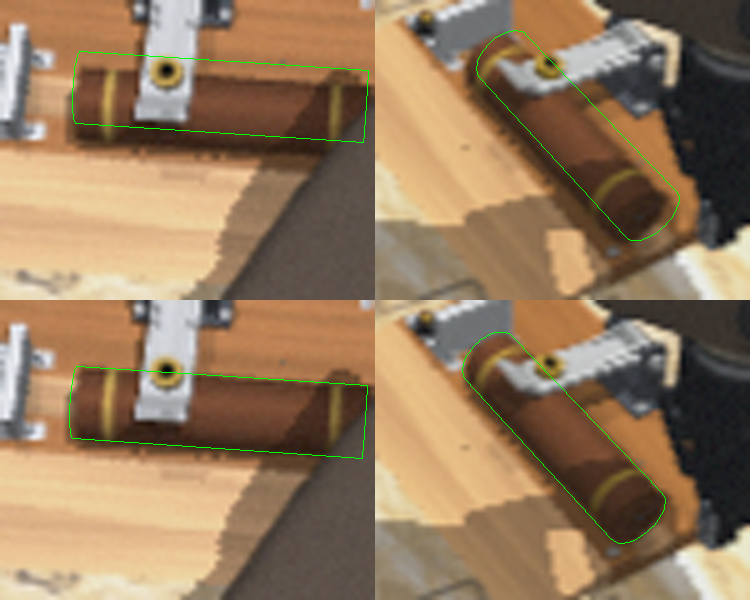

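The on-the-lip hypothesis (x of about -13 mm, z 45) fits, so the left finger struck the plate nose. I'll push again with the fingers straddling the plate, centred at y = 0 and opened to 62 mm.

Run:
```python
from h import *
move_straight(W(-75,0,140),.25); grip(.062); move_straight(W(-75,0,53),.15); pause(.1); f0=F(); print(get_t(),f0.round(1))
move_straight(W(-54,0,53),.05)
x=-54
while x<-36:
    x+=1; move_straight(W(x,0,53),.015); f=F()-f0; print(x,J()[0].round(1),f.round(1))
    if f[0]<-14: break
print(get_t())
```

```text
19.7417 [-0.3  0.3 -0.7]
-53 -53.2 [-0.  -0.3  0.7]
-52 -52.0 [ 0.1 -0.6  1. ]
-51 -50.9 [-0.3 -1.1  1.7]
-50 -50.1 [-0.3 -1.1  0.7]
-49 -49.6 [-2.   0.4  2.3]
-48 -48.0 [-2.6 -0.4  1.7]
-47 -46.4 [-0.9 -0.9  0.8]
-46 -45.4 [ 0.4 -0.6  1.5]
-45 -44.7 [-0.2 -0.4  0.8]
-44 -43.9 [ 0.1 -0.6  1. ]
-43 -42.9 [-0.7 -0.3  0.5]
-42 -41.9 [0.4 0.3 1.1]
-41 -40.9 [ 0.9 -0.1  1.2]
-40 -39.9 [ 0.4 -0.6  0.9]
-39 -38.9 [ 0.4 -0.4  0. ]
-38 -38.0 [ 0.3 -1.   1. ]
-37 -37.6 [-3.5 -0.4  2.3]
-36 -37.4 [-4.6 -0.9  3.7]
24.8083
```

Run:
```python
from h import *
import cv2
move_straight(W(-70,0,54),.12); move_straight(W(-70,0,120),.2); move_straight(W(0,-185,120),.25); grip(0)
sn=snapshot("scene"); np.savez("scene4.npz",**sn)
cv2.imwrite("pics/s4.png",cv2.resize(sn["image"][150:220,235:315,::-1],None,fx=6,fy=6,interpolation=cv2.INTER_CUBIC))
move_straight(W(0,-185,49),.15); pause(.1)
def Fa(n=5):
    a=[]
    for _ in range(n): a.append(F()); pause(.02)
    return np.mean(a,0)
f0=Fa(8); np.save("f0.npy",f0); print(f0)
print(move_straight(W(0,-130,49),.03,f_stop=2.5)); y=J()[1]; print(y,(Fa()-f0).round(1))
for k in range(8):
    y+=3; move_straight(W(0,y,49),.02); f=F()-f0; print(y.round(1),J().round(1),f.round(1))
    if f[1]<-10: break
print(get_t(),(Fa()-f0).round(2))
```

```text
[ 0.12295936 -0.15695887  0.05066272]
True
-151.7517640051874 [ 0.1  0.2 -0.3]
-148.8 [  -0.4 -149.1   48.6] [-0.2 -3.1 -1.1]
-145.8 [-1.000e-01 -1.457e+02  4.890e+01] [-1.4 -2.4 -0.6]
-142.8 [ 1.000e-01 -1.424e+02  4.910e+01] [-1.  -1.8 -0.3]
-139.8 [   0.2 -139.5   49.1] [-0.2 -3.  -1.4]
-136.8 [ 1.000e-01 -1.365e+02  4.910e+01] [-0.2 -2.7 -0.7]
-133.8 [ 1.000e-01 -1.335e+02  4.910e+01] [ 0.6 -1.9 -1.8]
-130.8 [ 1.000e-01 -1.305e+02  4.910e+01] [ 0.1 -2.8 -0.5]
-127.8 [ 1.000e-01 -1.275e+02  4.910e+01] [ 1.2 -2.3 -0.6]
31.8167 [ 0.58 -2.51 -0.44]
```

View pics/s4.png

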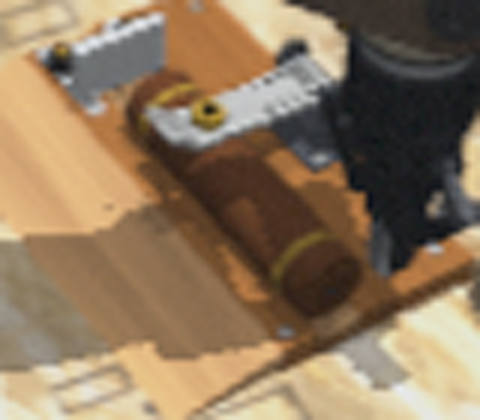

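The picture shows the head seated in the V under the plate. The slide force is steady at about 2.5 to 3 N, so I'll creep to the stop.

Run:
```python
from h import *
f0=np.load("f0.npy")
def Fa(n=5):
    a=[]
    for _ in range(n): a.append(F()); pause(.01)
    return np.mean(a,0)-f0
y=-127.8; log=[]
while y<-108:
    f=-Fa(4)[1]; log.append((round(y,1),round(J()[1],2),round(f,2)))
    if f>8.3: break
    y+=.6 if f<3.8 else .3 if f<6 else .15
    move_straight(W(0,y,49),.012)
pause(.3); print(log); print(Fa(15),J(),get_t())
```

```text
[(-127.8, np.float64(-127.5), np.float64(1.9)), (-127.2, np.float64(-127.29), np.float64(2.96)), (-126.6, np.float64(-126.73), np.float64(3.71)), (-126.0, np.float64(-126.04), np.float64(4.39)), (-125.7, np.float64(-125.71), np.float64(4.17)), (-125.4, np.float64(-125.39), np.float64(3.89)), (-125.1, np.float64(-125.1), np.float64(3.6)), (-124.5, np.float64(-124.45), np.float64(4.06)), (-124.2, np.float64(-124.21), np.float64(3.61)), (-123.6, np.float64(-123.55), np.float64(3.83)), (-123.3, np.float64(-123.27), np.float64(3.82)), (-123.0, np.float64(-123.0), np.float64(4.29)), (-122.7, np.float64(-122.68), np.float64(4.13)), (-122.4, np.float64(-122.36), np.float64(4.59)), (-122.1, np.float64(-122.08), np.float64(4.31)), (-121.8, np.float64(-121.8), np.float64(4.38)), (-121.5, np.float64(-121.47), np.float64(4.11)), (-121.2, np.float64(-121.18), np.float64(4.4)), (-120.9, np.float64(-120.88), np.float64(4.6)), (-120.6, np.float64(-120.57), np.float64(4.19)), (-120.3, np.float64(-120.3), np.float64(4.03)), (-120.0, np.float64(-119.97), np.float64(4.8)), (-119.7, np.float64(-119.67), n
[... 876 characters left out ...]
np.float64(4.63)), (-114.0, np.float64(-113.97), np.float64(4.24)), (-113.7, np.float64(-113.67), np.float64(4.27)), (-113.4, np.float64(-113.4), np.float64(5.01)), (-113.1, np.float64(-113.09), np.float64(4.68)), (-112.8, np.float64(-112.76), np.float64(4.35)), (-112.5, np.float64(-112.56), np.float64(4.85)), (-112.2, np.float64(-112.55), np.float64(5.16)), (-111.9, np.float64(-112.54), np.float64(6.07)), (-111.8, np.float64(-112.5), np.float64(6.83)), (-111.6, np.float64(-112.52), np.float64(7.27)), (-111.5, np.float64(-112.52), np.float64(7.84)), (-111.3, np.float64(-112.52), np.float64(8.73))]
[ 0.38959939 -8.29586016  1.79541506] [ 4.51908094e-03 -1.12506214e+02  4.90308791e+01] 47.0917
```

Run:
```python
from h import *
f0=np.load("f0.npy")
def Fa(n=5):
    a=[]
    for _ in range(n): a.append(F()); pause(.01)
    return np.mean(a,0)-f0
y=-111.3
for _ in range(8):
    y+=.15; move_straight(W(0,y,49),.012); f=-Fa(12)[1]; print(round(y,2),J()[1].round(2),f.round(2))
    if f>10.2: break
pause(.5); print(Fa(15),J(),get_t())
```

```text
-111.15 -112.54 8.51
-111.0 -112.51 9.13
-110.85 -112.51 9.33
-110.7 -112.49 10.04
-110.55 -112.48 10.4
[ -0.03252777 -10.31242594   1.73405958] [ 3.10926862e-02 -1.12508834e+02  4.90538345e+01] 49.4667
```

Run:
```python
from h import *
import cv2
move_straight(W(0,-113,49),.01); move_straight(W(0,-150,49),.06); move_straight(W(0,-200,150),.2)
print(F(),get_t())
sn=snapshot("scene")
cv2.imwrite("pics/s5.png",cv2.resize(sn["image"][140:220,225:315,::-1],None,fx=6,fy=6,interpolation=cv2.INTER_CUBIC))
```

```text
[-0.05047959  0.33899042 -0.35102888] 51.3417
```

View pics/s5.png

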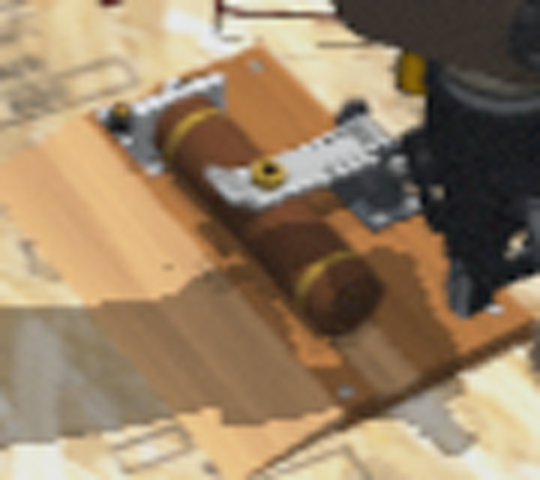

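The picture shows the head in the V, its far end on the stop at about (180,115), and the gripper clear of everything.

```bash
python3 -c "
from station import *
print(sign_off())"
```

```text
the job is handed in; nothing more can be done
None
```

The mallet head lies in the V under the bush plate with its end against the stop, and the job is handed in. I estimate the press on the stop at about 6 N (10.3 N total push less about 4.4 N sliding friction). On the first push a finger caught the plate's nose at about 16 N; I backed off and pushed again with the fingers straddling the plate.

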